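# Teach the counting scale its sample

### The arm

A 6-joint arm with a two-finger parallel gripper is mounted at the origin on the work surface. World frame = base frame: x ahead of the robot, y to its left, z up, the work surface at z = 0. Lengths are in m, angles in rad, forces in N, time in s.
With the tool pointing down it reaches from about 0.375 to 0.975 m from the base axis. Payload 3.8 kg.
Tool frame: the origin (TCP) lies on the centre line of the jaws, within the pads' length; the fingertips stand 22 mm ahead of it and the grasp point (between the pads) lies 3 mm ahead of it; y points along the fingers, x is the direction in which the jaws open and shut, and the axes are right-handed (so a half turn about y gives the same grasp; the last joint's range is limited). The gripper opens to 85 mm and grips with 20 to 120 N. Pads are 22 mm wide; open, the fingers measure 114 mm over their backs; the gripper's body (76 mm by 85 mm) begins 54 mm behind the grasp point. The pads swing forward as they close: fully open they stand 13 mm farther back than shut.
Start: joints at [-0.037, 0.264, 1.604, -0, 1.274, -0.037], TCP at [0.675, -0, 0.253] pointing down, gripper open.
Joint ranges: [-2.63, 2.63], [-0.94, 2.18], [0.31, 2.57], [-1.31, 4.45], [0, 2.66], [-2.55, 2.55]. Speed limits (rad/s): [2.57, 2.57, 3.14, 3.14, 3.14, 3.14].

### API

Orientations are given as a rotation vector (axis times angle).
In Python, from plant import env, jaws, eyes, ticket gives the robot as it stands. The module is installed in compiled form; this text tells all that it offers. Calls block until the motion is done:
- env.movep(position, orientation): joint-space move of the TCP to a pose.
- env.move_linear(position, frame=None, feed=0.15): straight line of the TCP; frame=None keeps the orientation; feed is the mean speed in m/s.
- env.move_joints(angles): joint-space move.
- jaws.release() and jaws.gripper_close(newtons=None): open the fingers fully, or close them until they stop; newtons is the grip in N (None keeps the last).
- env.wait(seconds).
- env.ik(position, orientation): joint angles nearest the present ones, or None.
- env.state(): the state.
- eyes.snapshot(name): name is "scene" or "side" or "wrist"; returns a dict with "color" (384x512x3 uint8, red, green, blue), "K" (3x3 intrinsics, pixels), "R" (3x3) and "t" (3): a world point X has camera coordinates R X + t. Camera axes: x right, y down, z forward; pixel columns grow to the right and rows downward; lengths in m; the calibration is good to about 2 mm. A picture is of the moment at which its call begins. There is no depth.
A pose or a line that the arm cannot do raises env.IKError and nothing moves.
- ticket.finish_job(): hands the job in, once; it reports no verdict.
The state is a dict: "time": time; "joints": joint angles; "qd": joint speeds; "joint_torque": joint torques, N m; "ee_pos": TCP position; "ee_rot": TCP orientation; "wrist_force": force on the tool from outside, world axes, zero at the start; "torque": the same for the moment, N m; "finger_gap": opening from 0.0 (shut) to 1.0 (fully open).
Only numpy, scipy, OpenCV 4.12 (cv2) and the standard library are available. Lean on these libraries where they do the work, as an engineer would, in place of code of your own. Each camera call takes 0.05 s, during which the arm holds its last target. There are 200 camera calls.

### The job

Pour all six steel balls from the blue cup into the counting scale's pan and stand the empty cup upright back on the bench. Then take the wooden-handled reset pin out of the tool block, put it through the round hole in the scale's control head and hold the recessed red button fully down with it, firmly but without ramming it; finish while still gripping the pin and holding the button down. Leave the other things on the bench where they are.

Things in the scene. Friction and masses are not known exactly. Their poses are not given: they have to be found in the camera images.
- cup: Open blue plastic cup, 60 mm tall, straight-sided, 64 mm across outside, walls 3 mm, floor 5 mm, 70 to 140 g; holds six steel balls at the start, in one layer on its floor. Cup and balls balance about 19 mm above the foot. The balls roll out when it is tipped well past level (about 100 degrees from upright). Origin: centre of its underside; z up through the mouth.
- cup_rim (a point): Centre of the blue cup's mouth, at rim height (60 mm above its underside).
- ball0_center (a point): Centre of steel ball 1 of six: loose, lightly oiled, freely rolling bearing ball, 18 mm in diameter, 24 g, in the blue cup at the start.
- ball1_center (a point): Centre of steel ball 2 of six: loose, lightly oiled, freely rolling bearing ball, 18 mm in diameter, 24 g, in the blue cup at the start.
- ball2_center (a point): Centre of steel ball 3 of six: loose, lightly oiled, freely rolling bearing ball, 18 mm in diameter, 24 g, in the blue cup at the start.
- ball3_center (a point): Centre of steel ball 4 of six: loose, lightly oiled, freely rolling bearing ball, 18 mm in diameter, 24 g, in the blue cup at the start.
- ball4_center (a point): Centre of steel ball 5 of six: loose, lightly oiled, freely rolling bearing ball, 18 mm in diameter, 24 g, in the blue cup at the start.
- ball5_center (a point): Centre of steel ball 6 of six: loose, lightly oiled, freely rolling bearing ball, 18 mm in diameter, 24 g, in the blue cup at the start.
- scale: Counting scale fixed to the bench, 190 mm (its x) by 300 mm (its y). The open steel pan is on its +y part; the control head with a white cover, black display and round yellow-ringed hole is on its -y part (y -30 to -150 mm). The head's top is 76 mm above the bench. Origin: centre of the footprint, on the bench; z up, -x is the front that roughly faces the robot.
- pan (a point): Centre of the pan's inner floor, 64 mm above the bench. The pan is fixed, inside 172 mm along the scale's x and 162 mm along its y (these are also this point's axes); walls 4 mm thick, rising 40 mm above the floor (rim 104 mm above the bench).
- aperture (a point): Centre of the mouth of the round vertical hole in the control head's cover, 76 mm above the bench, ringed in yellow. Hole 16 mm in diameter, 30 mm deep through the cover; the red button's face lies 32 mm below the mouth, wider than the hole.
- button (a joint): Recessed red push button, travel in m: 0 is up, 0.006 fully down. It moves straight down, springs back, starts to move at about 1.5 N and is fully down at about 5 N; there it meets a firm stop.
- block: Dark wooden tool block fixed to the bench, 180 mm (its x) by 60 mm (its y), 64 mm tall, with two vertical 9 mm holes, 60 mm deep, at 45 mm either side of its centre along its x. Origin: centre of its underside. One hole holds the reset pin, the other the red-handled scriber.
- stylus: Reset pin: loose, straight, 125 mm long, 40 to 85 g. The lower 55 mm is a steel pin 6 mm in diameter, the upper 70 mm a round light-wood handle 20 mm in diameter with brass bands. At the start it stands upright in one of the block's two holes, its handle's shoulder resting on the block's top, 64 mm above the bench. Origin: the tip of the pin, z along the pin up to the handle.
- stylus_tip (a point): Tip of the reset pin's steel end.
- stylus_handle (a point): Middle of the reset pin's wooden handle, on its axis, 90 mm from the tip (the handle runs from 55 to 125 mm).
- scriber: Red plastic-handled scriber of the same size as the reset pin (origin at its tip), standing in the block's other hole; not to be used or moved.
- hammer: Claw hammer lying on the bench, 300 mm long; a bystander.
- tape: Yellow roll of masking tape lying flat, 96 mm across, 25 mm high; origin at the centre of its underside; a bystander.
- tub: Closed round tub, 60 mm across, 60 mm tall; origin at the centre of its underside; a bystander.
- offcut: Wood offcut 120 x 50 x 30 mm lying flat; origin at the centre of its underside; a bystander.

How it is judged:
On the way, in this order (a step that is already met when the one before it is completed fails the run):
1. the cup is lifted and tipped over at the scale (angle between cup's own z axis and vertical above 0.9 rad and height (world z) of cup_rim above 0.08 m and horizontal distance between cup_rim and pan below 0.2 m), for 0.05 s.
2. all six balls lie in the scale's pan (x of ball0_center in the frame of pan between -0.088 and 0.088 m and y of ball0_center in the frame of pan between -0.083 and 0.083 m and z of ball0_center in the frame of pan between 0 and 0.036 m and x of ball1_center in the frame of pan between -0.088 and 0.088 m and y of ball1_center in the frame of pan between -0.083 and 0.083 m and z of ball1_center in the frame of pan between 0 and 0.036 m and x of ball2_center in the frame of pan between -0.088 and 0.088 m and y of ball2_center in the frame of pan between -0.083 and 0.083 m and z of ball2_center in the frame of pan between 0 and 0.036 m and x of ball3_center in the frame of pan between -0.088 and 0.088 m and y of ball3_center in the frame of pan between -0.083 and 0.083 m and z of ball3_center in the frame of pan between 0 and 0.036 m and x of ball4_center in the frame of pan between -0.088 and 0.088 m and y of ball4_center in the frame of pan between -0.083 and 0.083 m and z of ball4_center in the frame of pan between 0 and 0.036 m and x of ball5_center in the frame of pan between -0.088 and 0.088 m and y of ball5_center in the frame of pan between -0.083 and 0.083 m and z of ball5_center in the frame of pan between 0 and 0.036 m), for 0.2 s.
3. the empty cup stands upright on the bench, let go (height (world z) of cup below 0.008 m and angle between cup's own z axis and vertical below 0.15 rad and contact force between the fingers and cup below 0.1 N), for 0.2 s.
4. the reset pin, in the gripper, holds the recessed button down (value of joint button above 0.0045 m and contact force between stylus and button above 2 N and contact force between the fingers and stylus above 1 N and horizontal distance between stylus_tip and aperture below 0.009 m and z of stylus_tip in the frame of aperture below -0.03 m), for 0.3 s.
At the end, for the whole second after the job is handed in: All six balls in the pan, below its rim; cup upright (within 0.15 rad) on the bench, at rest; the gripper still holds the reset pin, its tip at least 30 mm down the hole, pressing the button with over 2 N and at least 4.5 of 6 mm down through the last second (all of step 2 and all of step 4 and height (world z) of cup below 0.008 m and angle between cup's own z axis and vertical below 0.15 rad and linear speed of cup below 0.03 m/s); the arm keeps its last pose, push and grip.
It fails at once if the pin is rammed onto the button or the scale (over 40 N) (contact force between stylus and scale above 40 N).
It fails at once if the fingers touch the button (contact force between the fingers and button above 0.2 N).
It fails at once if a bystander (red-handled scriber, hammer, tape roll, white tub, wood offcut) is moved more than 40 mm (distance of any of scriber, hammer, tape, tub, offcut from where it was at the start of the episode above 0.04 m).
It also fails if it takes over 67 s, if anything falls off the work surface, if the arm or the gripper's body presses on something with over 40 N, if the wrist force passes 120 N, or if a joint passes its speed limit or range.

## Working session

There is one attempt and no reset: what is moved stays moved. The work goes in short steps, each a Python script; the robot and the scene stay as the last script left them, time stands still between calls to the robot, and variables do not carry over. Pictures are saved under pics/ and viewed, about 8 in all and at most 12, crops included, and the job is handed in when it is done.

```bash
mkdir -p pics
python3 - <<'E'
from plant import env,jaws,eyes,ticket
import cv2,numpy as np
for n in ("scene","side"):
    s=eyes.snapshot(n); cv2.imwrite(f"pics/{n}0.png",s["color"][:,:,::-1]); np.savez(f"pics/{n}0.npz",**s)
    print(n,"cam pos",(-s["R"].T@s["t"]).round(3),s["K"][0,0],s["R"][2].round(2))
s=env.state();print(s["time"],s["ee_rot"],s["ee_pos"])
E
```

```text
scene cam pos [ 1.558 -0.425  0.897] 443.4989604089959 [-0.73  0.33 -0.59]
side cam pos [ 0.4   -0.776  0.953] 346.70522589904675 [ 0.12  0.7  -0.71]
0.1 [-1.57071969  0.00163976  0.00162242] [6.74370280e-01 1.22038489e-05 2.52047349e-01]
```

View pics/scene0.png

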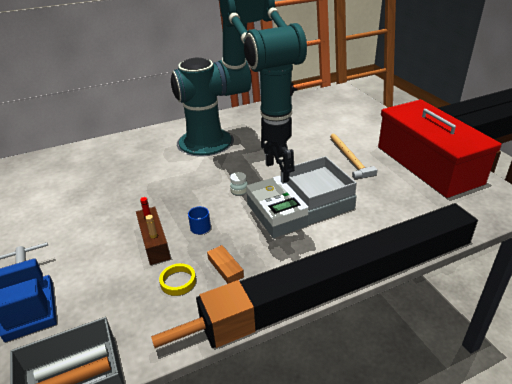

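View pics/side0.png

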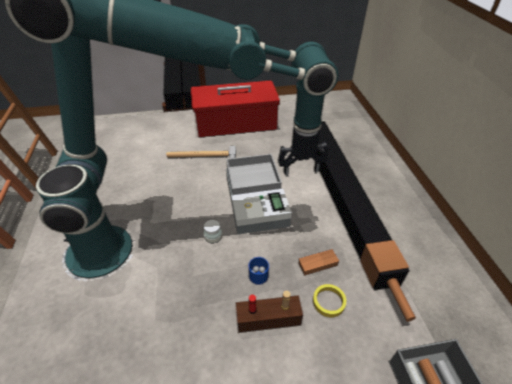

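Side view: cup (259,270), pin (286,298), scriber (252,303), scale (258,195), with tub, offcut and tape nearby. I'll enlarge both views next.

```bash
python3 - <<'E'
import cv2,numpy as np
a=cv2.imread("pics/side0.png")[145:335,200:355]; b=cv2.imread("pics/scene0.png")[150:300,125:365]
b1=cv2.imread("pics/scene0.png")
cv2.imwrite("pics/sidecrop.png",cv2.resize(a,None,fx=3.1,fy=3.1,interpolation=cv2.INTER_CUBIC))
cv2.imwrite("pics/scenecrop.png",cv2.resize(b,None,fx=3.3,fy=3.3,interpolation=cv2.INTER_CUBIC))
E
cat > h.py <<'E'
import numpy as np,cv2
def ray(s,uv):
    d=s["R"].T@np.linalg.inv(s["K"])@np.array([uv[0],uv[1],1.]); return -s["R"].T@s["t"],d
def plane(s,uv,z):
    o,d=ray(s,uv); return o+d*(z-o[2])/d[2]
def proj(s,X):
    p=s["K"]@(s["R"]@np.asarray(X,float)+s["t"]); return p[:2]/p[2]
def two(s1,u1,s2,u2):
    o1,d1=ray(s1,u1);o2,d2=ray(s2,u2);d1/=np.linalg.norm(d1);d2/=np.linalg.norm(d2)
    k=np.linalg.lstsq(np.c_[d1,-d2],o2-o1,rcond=None)[0];a=o1+k[0]*d1;b=o2+k[1]*d2
    return (a+b)/2,np.linalg.norm(a-b)
E
```

```text
(no output)
```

View pics/sidecrop.png

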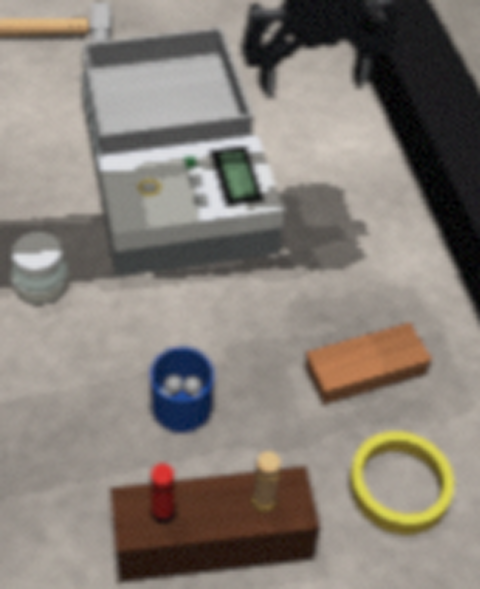

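View pics/scenecrop.png

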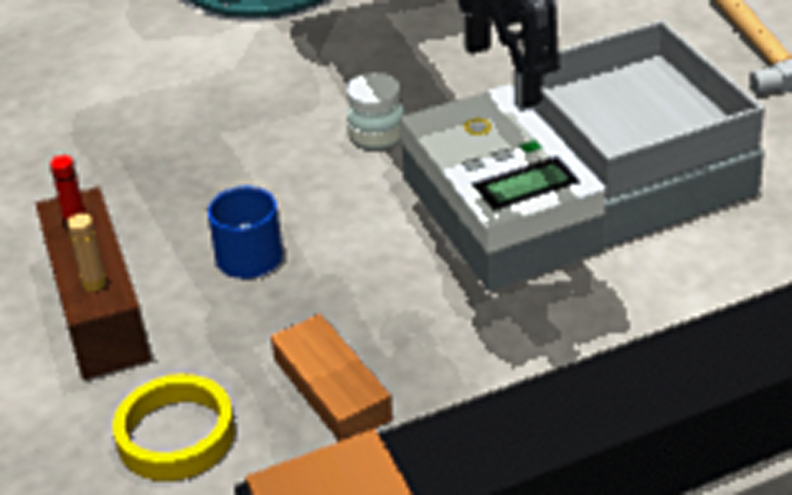

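Side crop: hole ring (149,187), pin handle top (268,460), cup mouth (182,375). Scene crop: ring (478,127), handle top (80,220), cup mouth (244,203). The pan is on the far side, and its rim corners are visible in both crops. Next I triangulate these with masks.

Run:
```python
from h import *
S={n:dict(np.load(f"pics/{n}0.npz")) for n in("side","scene")}
off={"side":(200,145,3.1),"scene":(125,150,3.3)}
def c(n,p): o=off[n]; return np.array([o[0]+(p[0]+.5)/o[2]-.5,o[1]+(p[1]+.5)/o[2]-.5])
def T(name,a,b): 
    X,e=two(S["side"],a,S["scene"],b);print(name,X.round(4),"err",round(e,4))
    return X
def mask(n,lo,hi,box):
    h=cv2.cvtColor(S[n]["color"],cv2.COLOR_RGB2HSV); m=cv2.inRange(h,lo,hi); k=np.zeros_like(m); x0,y0,x1,y1=box;k[y0:y1,x0:x1]=m[y0:y1,x0:x1]
    cs,_=cv2.findContours(k,cv2.RETR_EXTERNAL,cv2.CHAIN_APPROX_NONE); q=max(cs,key=cv2.contourArea)
    M=cv2.moments(cv2.convexHull(q)); return np.array([M["m10"],M["m01"]])/M["m00"],cv2.boundingRect(q)
bl=((105,120,40),(130,255,255))
a=mask("side",*bl,(235,245,285,295));b=mask("scene",*bl,(180,195,220,245));print(a,b)
T("cup mid",a[0],b[0]); T("cup rim c",c("side",(182,375)),c("scene",(244,203)))
ye=((20,70,90),(32,255,255))
try:
    a=mask("side",*ye,(240,198,256,212));b=mask("scene",*ye,(260,180,278,196));print(a,b);T("ring",a[0],b[0])
except Exception as e: print(e)
T("ring hand",c("side",(149,187)),c("scene",(478,127)))
T("handle top",c("side",(268,461)),c("scene",(80,220)))
T("handle base",c("side",(265,507)),c("scene",(92,288)))
T("scriber top",c("side",(162,468)),c("scene",(63,163)))
T("panrim far-left",c("side",(86,47)),c("scene",(660,25))) 
for n,p in (("side",(220,31)),("side",(86,47)),("side",(255,124)),("side",(97,150)),("scene",(660,25)),("scene",(762,110)),("scene",(612,180)),("scene",(610,158))):
    print(n,p,plane(S[n],c(n,p),.104).round(4))
print("head corners z.076")
for n,p in (("side",(282,212)),("side",(116,250)),("scene",(403,122)),("scene",(488,247)),("scene",(606,184))): print(n,p,plane(S[n],c(n,p),.076).round(4))
print("tub",plane(S["side"],c("side",(40,248)),.06),plane(S["scene"],c("scene",(373,92)),.06))
print("block top")
for n,p in (("side",(112,490)),("side",(307,468)),("side",(317,528)),("side",(119,550)),("scene",(38,203)),("scene",(98,188)),("scene",(137,305)),("scene",(76,320))): print(n,p,plane(S[n],c(n,p),.064).round(4))
```

```text
(array([258.13663283, 270.18739425]), (249, 258, 19, 26)) (array([199.03312842, 219.73736339]), (188, 206, 23, 28))
cup mid [ 0.5085 -0.1883  0.0297] err 0.0015
cup rim c [ 0.5079 -0.188   0.0599] err 0.0049
(array([247.83739837, 204.91056911]), (245, 203, 7, 5)) (array([269.5, 188. ]), (266, 186, 8, 5))
ring [0.5142 0.0496 0.0757] err 0.0015
ring hand [0.5138 0.0498 0.075 ] err 0.0018
handle top [ 0.556  -0.3352  0.1322] err 0.001
handle base [ 0.5569 -0.3389  0.0585] err 0.0005
scriber top [ 0.4674 -0.3284  0.1316] err 0.0054
panrim far-left [0.47   0.2779 0.1011] err 0.0011
side (220, 31) [0.6409 0.2779 0.104 ]
side (86, 47) [0.4697 0.2751 0.104 ]
side (255, 124) [0.6461 0.1019 0.104 ]
side (97, 150) [0.4611 0.0905 0.104 ]
scene (660, 25) [0.4746 0.2746 0.104 ]
scene (762, 110) [0.6482 0.2811 0.104 ]
scene (612, 180) [0.6779 0.1032 0.104 ]
scene (610, 158) [0.6489 0.1175 0.104 ]
head corners z.076
side (282, 212) [ 0.6519 -0.0125  0.076 ]
side (116, 250) [ 0.4647 -0.0352  0.076 ]
scene (403, 122) [ 0.4754 -0.0129  0.076 ]
scene (488, 247) [ 0.6807 -0.0201  0.076 ]
scene (606, 184) [0.6495 0.114  0.076 ]
tub [ 0.38504151 -0.00480997  0.06      ] [ 0.39189412 -0.01152986  0.06      ]
block top
side (112, 490) [ 0.4249 -0.302   0.064 ]
side (307, 468) [ 0.6022 -0.3109  0.064 ]
side (317, 528) [ 0.596  -0.3681  0.064 ]
side (119, 550) [ 0.4235 -0.3583  0.064 ]
scene (38, 203) [ 0.4247 -0.3568  0.064 ]
scene (98, 188) [ 0.4276 -0.3018  0.064 ]
scene (137, 305) [ 0.6022 -0.3106  0.064 ]
scene (76, 320) [ 0.5974 -0.3611  0.064 ]
```

```bash
cat > p.py <<'E'
import numpy as np
from scipy.spatial.transform import Rotation as Ro
CUP=np.array([.508,-.188]);PAN=np.array([.560,.192]);RING=np.array([.514,.0497]);PIN=np.array([.5565,-.337])
D=np.pi/180
GZ=.036  # grasp height on cup
def Rgrasp(e,h,f=1):
    a=np.array([np.cos(e)*np.cos(h),np.cos(e)*np.sin(h),-np.sin(e)]); x=f*np.array([-np.sin(h),np.cos(h),0])
    return np.c_[x,a,np.cross(x,a)]
def cuptcp(base,Rc,R1):  # TCP pose with the cup's underside centre at base, cup rotated by Rc
    R=Rc@R1; g=base+Rc@[0,0,GZ]; return g-.003*R[:,1],R
def tip(t,m,psi):
    return Ro.from_rotvec(t*np.array([-np.sin(m),np.cos(m),0])).as_matrix()@Ro.from_euler('z',psi).as_matrix()
def pour(t,m,psi,R1,back=.035,clear=.118):
    Rc=tip(t,m,psi); rz=clear+max(0,.06*np.cos(t))+.032*np.sin(t)
    rim=np.r_[PAN-back*np.array([np.cos(m),np.sin(m)]),rz]
    return cuptcp(rim-Rc@[0,0,.06],Rc,R1)
rv=lambda R:Ro.from_matrix(R).as_rotvec()
E
python3 - <<'E'
from p import *
from plant import env
import time
t0=time.time();q0=np.array(env.state()["joints"]);n=0;res=[]
for e in (30,38,45):
 for dh in (-40,-20,0,20,40,60):
  for f in (1,-1):
   h=np.arctan2(CUP[1],CUP[0])+dh*D; R1=Rgrasp(e*D,h,f)
   p,R=cuptcp(np.r_[CUP,0],np.eye(3),R1); qg=env.ik(p,rv(R)); n+=1
   if qg is None: continue
   if env.ik(p-.1*R[:,1]+[0,0,.01],rv(R)) is None: continue
   for m in range(0,360,30):
    for psi in range(-120,121,30):
     qs=[];ok=1;low=9
     for t in (115,70,0):
      P,RR=pour(t*D,m*D,psi*D,R1)
      g=P+.003*RR[:,1]; a=RR[:,1]
      # body/wrist clearance
      for s,r in((.054,.05),(.15,.05),(.25,.05)):
        low=min(low,(g-s*a)[2]-r*np.hypot(a[0],a[1]))
      if low<.11: ok=0;break
      q=env.ik(P,rv(RR));n+=1
      if q is None: ok=0;break
      qs.append(q)
     if not ok: continue
     Q=np.array([qg]+qs[::-1]); j=np.abs(np.diff(Q,axis=0)).max()
     res.append((round(j,2),e,dh,f,m,psi,round(low,3)))
   if time.time()-t0>400: break
res.sort();print(n,time.time()-t0,len(res))
for r in res[:25]:print(r)
E
```

```text
1150 11.21409797668457 228
(np.float64(0.88), 30, 60, -1, 120, 90, np.float64(0.138))
(np.float64(0.92), 45, 60, -1, 120, 120, np.float64(0.119))
(np.float64(0.94), 45, 40, -1, 90, 120, np.float64(0.114))
(np.float64(0.95), 30, 60, -1, 90, 90, np.float64(0.132))
(np.float64(0.95), 38, 60, -1, 90, 90, np.float64(0.125))
(np.float64(0.95), 45, 60, -1, 90, 90, np.float64(0.119))
(np.float64(0.96), 38, 60, -1, 120, 90, np.float64(0.136))
(np.float64(0.96), 38, 60, -1, 120, 120, np.float64(0.125))
(np.float64(0.96), 45, 40, -1, 120, 120, np.float64(0.126))
(np.float64(1.0), 30, 60, -1, 90, 120, np.float64(0.111))
(np.float64(1.01), 30, 60, -1, 120, 120, np.float64(0.132))
(np.float64(1.02), 30, 40, -1, 120, 90, np.float64(0.138))
(np.float64(1.02), 38, 40, -1, 90, 120, np.float64(0.119))
(np.float64(1.02), 38, 40, -1, 120, 120, np.float64(0.134))
(np.float64(1.02), 45, 40, -1, 60, 90, np.float64(0.114))
(np.float64(1.03), 30, 40, -1, 90, 90, np.float64(0.138))
(np.float64(1.04), 30, 60, -1, 60, 90, np.float64(0.111))
(np.float64(1.04), 45, 60, -1, 120, 90, np.float64(0.128))
(np.float64(1.05), 38, 40, -1, 90, 90, np.float64(0.134))
(np.float64(1.05), 45, 40, -1, 90, 90, np.float64(0.126))
(np.float64(1.07), 30, 40, -1, 120, 120, np.float64(0.138))
(np.float64(1.07), 38, 40, -1, 60, 90, np.float64(0.119))
(np.float64(1.07), 45, 60, -1, 60, 60, np.float64(0.119))
(np.float64(1.08), 30, 40, -1, 90, 120, np.float64(0.125))
(np.float64(1.09), 30, 60, 1, 210, 120, np.float64(0.125))
```

```bash
cat >> p.py <<'E'
H=np.arctan2(CUP[1],CUP[0])+40*D; R1=Rgrasp(38*D,H,-1); M=80*D; PSI=90*D
def carry():  # grasp lift -> above pan, cup upright
    P1,_=pour(0,M,PSI,R1,clear=.128); c1=P1+.003*(tip(0,M,PSI)@R1)[:,1]; c0=np.r_[CUP,.2+GZ]
    out=[]
    for k in (0,.25,.5,.75,1):
        c=c0+k*(c1-c0); c[2]=max(c[2],.19+GZ) if k<1 else c[2]
        out.append(cuptcp(c-[0,0,GZ],tip(0,M,PSI*k),R1))
    return out
def pours(): return [pour(t*D,M,PSI,R1,clear=.128) for t in (30,55,75,90,100,110,118)]
E
python3 - <<'E'
from p import *
from plant import env
P,R=cuptcp(np.r_[CUP,0],np.eye(3),R1)
for p,r in [(P-.1*R[:,1]+[0,0,.01],R),(P,R)]+carry()+pours():
    q=env.ik(p,rv(r)); print(p.round(3),r[:,1].round(2),r[:,0].round(2),None if q is None else np.round(q,2))
E
```

```text
[ 0.432 -0.215  0.109] [ 0.74  0.27 -0.62] [ 0.34 -0.94  0.  ] [-1.08  0.03  2.46  1.23  0.97 -0.77]
[ 0.506 -0.189  0.038] [ 0.74  0.27 -0.62] [ 0.34 -0.94  0.  ] [-0.87  0.26  2.42  1.53  0.83 -0.97]
[ 0.506 -0.189  0.238] [ 0.74  0.27 -0.62] [ 0.34 -0.94  0.  ] [-0.87 -0.17  2.34  1.12  0.96 -0.33]
[ 0.518 -0.103  0.228] [ 0.58  0.53 -0.62] [ 0.67 -0.74  0.  ] [-0.76 -0.06  2.26  1.04  1.15 -0.49]
[ 0.53  -0.017  0.228] [ 0.34  0.71 -0.62] [ 0.9  -0.43  0.  ] [-0.59  0.06  2.14  0.94  1.3  -0.59]
[0.542 0.069 0.228] [ 0.04  0.79 -0.62] [ 1.   -0.05  0.  ] [-0.38  0.19  1.99  0.85  1.43 -0.67]
[0.555 0.155 0.166] [-0.27  0.74 -0.62] [0.94 0.34 0.  ] [-0.17  0.41  1.83  0.76  1.49 -0.82]
[0.553 0.145 0.178] [-0.33  0.35 -0.88] [ 0.93  0.27 -0.25] [ 0.01  0.33  1.74  0.36  1.44 -0.33]
[0.552 0.138 0.178] [-0.4  -0.04 -0.91] [ 0.9   0.13 -0.41] [0.18 0.38 1.64 0.03 1.53 0.04]
[0.551 0.136 0.171] [-0.46 -0.34 -0.82] [ 0.88 -0.02 -0.48] [ 0.31  0.49  1.56 -0.19  1.67  0.28]
[0.551 0.136 0.162] [-0.49 -0.54 -0.68] [ 0.86 -0.15 -0.5 ] [ 0.38  0.6   1.5  -0.33  1.79  0.43]
[0.551 0.136 0.165] [-0.51 -0.65 -0.57] [ 0.84 -0.24 -0.49] [ 0.42  0.67  1.46 -0.42  1.89  0.51]
[0.552 0.138 0.168] [-0.53 -0.73 -0.43] [ 0.83 -0.32 -0.47] [ 0.45  0.74  1.42 -0.49  1.99  0.58]
[0.552 0.139 0.168] [-0.53 -0.78 -0.32] [ 0.82 -0.38 -0.44] [ 0.47  0.81  1.4  -0.55  2.08  0.63]
```

Run:
```python
from p import *
from plant import env,jaws,eyes
import cv2
P,R=cuptcp(np.r_[CUP,0],np.eye(3),R1)
pre=P-.1*R[:,1]+[0,0,.01]
env.movep(pre+[0,0,.1],rv(R)); env.move_linear(pre,feed=.2); env.move_linear(P,feed=.12)
s=env.state();print(s["time"],s["ee_pos"],np.round(s["wrist_force"],1))
jaws.gripper_close(30); s=env.state();print(s["time"],s["finger_gap"],np.round(s["wrist_force"],1))
env.move_linear(P+[0,0,.04],feed=.08); s=env.state();print(s["time"],s["finger_gap"],np.round(s["wrist_force"],1))
c=eyes.snapshot("side")["color"][130:340,180:370,::-1];d=eyes.snapshot("scene")["color"][130:300,120:330,::-1]
c=cv2.resize(c,(440,486));d=cv2.resize(d,(350,283)); o=np.zeros((486,790,3),np.uint8);o[:,:440]=c;o[:283,440:]=d
cv2.imwrite("pics/lift.png",o)
```

```text
3.0167 [ 0.50591435 -0.18910362  0.03839766] [-0.2 -0.  -0.1]
3.3583 0.7317464625625354 [-5.1 -1.   6.7]
4.0083 0.7317793897105618 [-0.4  0.6 -1.9]
```

View pics/lift.png

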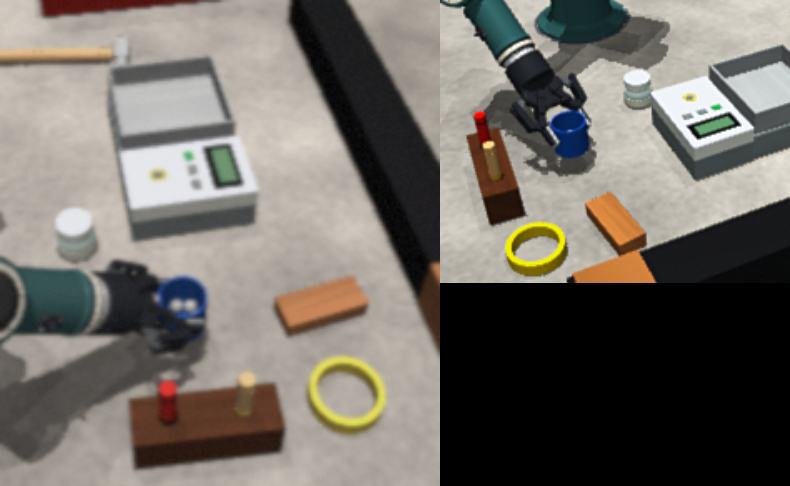

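The cup is gripped upright at side-picture pixel (182,302) with its balls inside, and everything around it is where it was. Carry and pour next.

Run:
```python
from p import *
from plant import env,jaws,eyes
import cv2
c=carry(); env.move_linear(c[0][0],feed=.15)
for p,r in c[1:]: env.movep(p,rv(r))
s=env.state();print(s["time"],s["finger_gap"],np.round(s["wrist_force"],1))
for i,(p,r) in enumerate(pours()):
    env.movep(p,rv(r)); 
    if i>=3: env.wait(.4)
env.wait(.8)
s=env.state();print(s["time"],s["finger_gap"],np.round(s["wrist_force"],1),s["ee_pos"])
c=eyes.snapshot("side")["color"][100:290,180:340,::-1];d=eyes.snapshot("scene")["color"][110:260,200:380,::-1]
c=cv2.resize(c,(400,475));d=cv2.resize(d,(390,325)); o=np.zeros((475,790,3),np.uint8);o[:,:400]=c;o[:325,400:]=d
cv2.imwrite("pics/pour.png",o)
```

```text
7.1583 0.7303580301874264 [-0.2 -0.3 -2.7]
11.9 0.7311684070633194 [ 0.2  1.2 -1. ] [0.55185117 0.13902417 0.16842146]
```

View pics/pour.png

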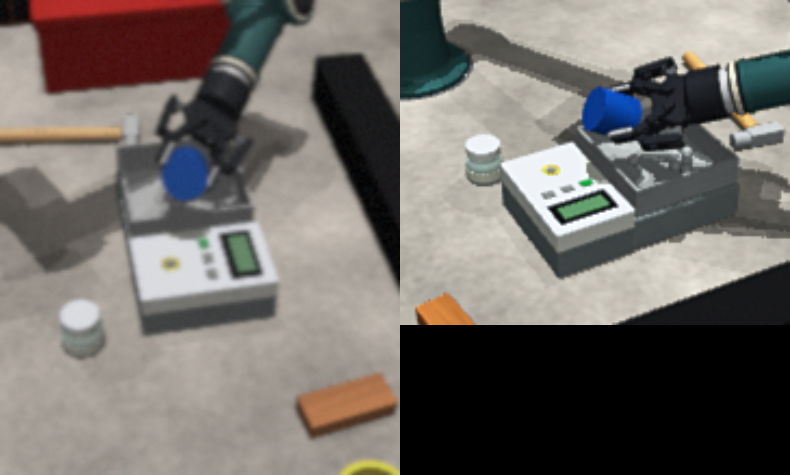

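The cup is tipped over the pan, with balls visible at about (685,155) in the right panel, and the wrist load fell by about 1.5 N. That matches six balls. I'll turn the cup upright and check the pan before putting it down.

Run:
```python
from p import *
from plant import env,jaws,eyes
import cv2
for p,r in pours()[::-1][1::2]: env.movep(p,rv(r))
c=carry()
for p,r in c[::-1][:3]: env.movep(p,rv(r))
env.wait(.2)
s=env.state();print(s["time"],s["finger_gap"],np.round(s["wrist_force"],1))
a=eyes.snapshot("side")
cv2.imwrite("pics/after_side_raw.png",a["color"][:,:,::-1])
d=eyes.snapshot("scene")["color"][140:250,180:370,::-1];a=a["color"][140:290,200:320,::-1]
d=cv2.resize(d,(475,275),interpolation=cv2.INTER_CUBIC);a=cv2.resize(a,(320,400),interpolation=cv2.INTER_CUBIC); o=np.zeros((400,795,3),np.uint8);o[:,:320]=a;o[:275,320:]=d
cv2.imwrite("pics/after.png",o)
```

```text
15.0083 0.7323603703143544 [-0.3  0.6 -0.7]
```

View pics/after.png

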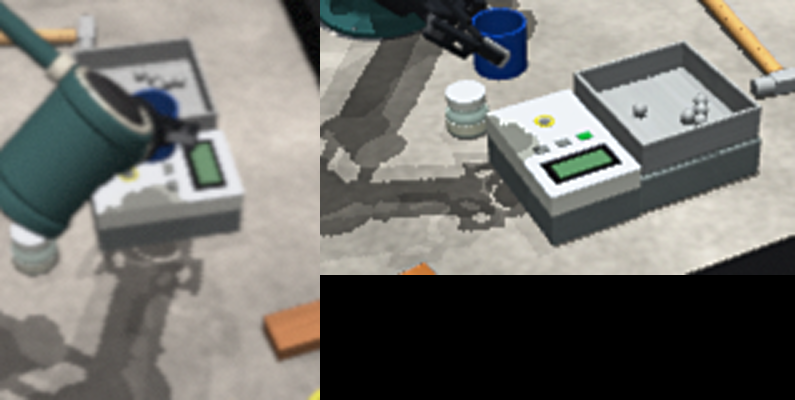

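Balls are visible at (640,110) and in a cluster at (695,110), and the cup now weighs about 0.7 N, so it is probably empty. I'll put it down, back off and count the balls.

Run:
```python
from p import *
from plant import env,jaws,eyes
import cv2
P,R=cuptcp(np.r_[CUP,0],np.eye(3),R1)
for p,r in carry()[:2][::-1]: env.movep(p,rv(r))
env.move_linear(P+[0,0,.012],feed=.2)
z0=env.state()["wrist_force"][2]
for dz in np.arange(.01,-.004,-.002):
    env.move_linear(P+[0,0,dz],feed=.03); f=env.state()["wrist_force"][2]
    if f-z0>2: break
print("set",dz,f,z0)
jaws.release(); env.wait(.2)
env.move_linear(P-.1*R[:,1]+[0,0,.01],feed=.15)
env.move_linear(P-.1*R[:,1]+[0,0,.2],feed=.3)
print(env.state()["time"],np.round(env.state()["wrist_force"],1))
D2=[eyes.snapshot(n) for n in("side","scene")]
for n,s in zip(("side","scene"),D2): np.savez(f"pics/{n}1.npz",**s)
a=D2[0]["color"][145:300,215:295,::-1];d=D2[1]["color"][150:240,180:370,::-1]
a=cv2.resize(a,None,fx=3.8,fy=3.8,interpolation=cv2.INTER_CUBIC);d=cv2.resize(d,None,fx=2.5,fy=2.5,interpolation=cv2.INTER_CUBIC)
e=cv2.resize(D2[1]["color"][155:195,305:355,::-1],None,fx=8,fy=8,interpolation=cv2.INTER_CUBIC)
o=np.zeros((590,790,3),np.uint8);o[:a.shape[0],:a.shape[1]]=a;o[:d.shape[0],310:310+d.shape[1]]=d;o[240:240+e.shape[0],310:310+e.shape[1]]=e
cv2.imwrite("pics/placed.png",o)
```

```text
set 0.0 4.583297752486252 -1.0034392720492786
20.7833 [-0.6  1.1 -0.3]
```

View pics/placed.png

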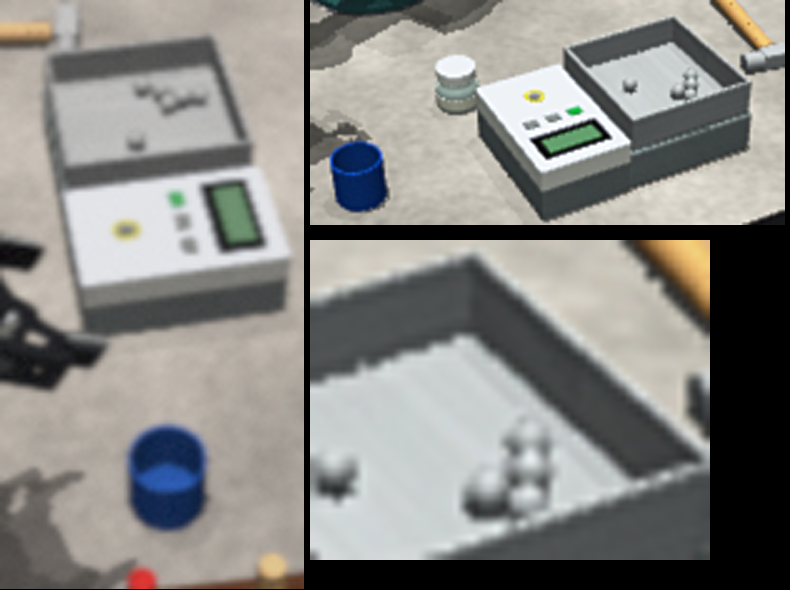

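The cup stands upright and empty, at (167,478) in the left panel. All the balls seen are in the pan: one at (137,141), the rest clustered around (145–200, 88–102), and none on the bench. Next is the pin.

Run:
```python
from h import *
from p import *
from plant import env,jaws,eyes
S=[dict(np.load(f"pics/{n}1.npz")) for n in("side","scene")]
def ring(s,box):
    x0,y0,x1,y1=box;h=cv2.cvtColor(s["color"],cv2.COLOR_RGB2HSV)[y0:y1,x0:x1];m=cv2.inRange(h,(20,70,90),(32,255,255))
    q=cv2.convexHull(cv2.findNonZero(m));M=cv2.moments(q);return np.array([x0+M["m10"]/M["m00"],y0+M["m01"]/M["m00"]])
u=[ring(S[0],(240,198,256,212)),ring(S[1],(260,180,278,196))]
print("ring",two(S[0],u[0],S[1],u[1]),plane(S[0],u[0],.076),plane(S[1],u[1],.076))
Rd=Rgrasp(np.pi/2,0,1) ; Rd=np.c_[[1,0,0],[0,0,-1],[0,1,0]].astype(float)
pin=np.array([.5567,-.3358])
env.movep(np.r_[pin,.23],rv(Rd)); env.move_linear(np.r_[pin,.106],feed=.12)
s=env.state();print(s["time"],s["ee_pos"],np.round(s["wrist_force"],1),np.round(s["joints"],2))
jaws.gripper_close(50); s=env.state();print(s["finger_gap"]*85,np.round(s["wrist_force"],1))
env.move_linear(np.r_[pin,.200],feed=.12)
s=env.state();print(s["time"],s["finger_gap"]*85,np.round(s["wrist_force"],1))
D2=[eyes.snapshot(n) for n in("side","scene")]
for n,s in zip(("side","scene"),D2): np.savez(f"pics/{n}2.npz",**s)
a=cv2.resize(D2[0]["color"][215:335,220:340,::-1],None,fx=3.3,fy=3.3,interpolation=cv2.INTER_CUBIC);d=cv2.resize(D2[1]["color"][155:275,110:230,::-1],None,fx=3.3,fy=3.3,interpolation=cv2.INTER_CUBIC)
cv2.imwrite("pics/pin.png",np.hstack([a,d]))
```

```text
ring (array([0.51359463, 0.04971573, 0.07531683]), np.float64(0.0010530296783991585)) [0.51345144 0.0497826  0.076     ] [0.51500315 0.04873811 0.076     ]
23.0083 [ 0.55742007 -0.33629319  0.10716273] [ 0.3 -0.1 -0.7] [-0.58  0.34  1.79  0.    1.01 -0.58]
18.971291948823534 [-1.5  0.3  1.9]
24.5583 18.887637022729432 [-0.6 -0.1 -1.3]
```

View pics/pin.png

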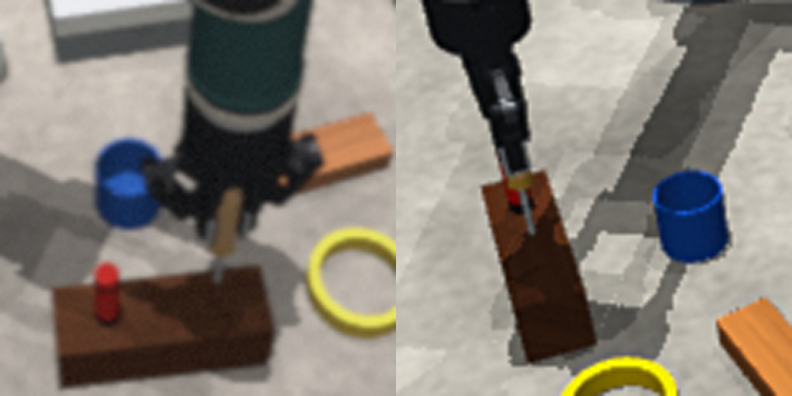

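The pin is out of the block. Its tip shows at (218,282) in the left panel and (531,232) in the right. I'll triangulate tip and handle to check tilt.

Run:
```python
from h import *
S=[dict(np.load(f"pics/{n}2.npz")) for n in("side","scene")]
f=lambda p:np.array([220+(p[0]+.5)/3.3-.5,215+(p[1]+.5)/3.3-.5]); g=lambda p:np.array([110+(p[0]-396+.5)/3.3-.5,155+(p[1]+.5)/3.3-.5])
print(two(S[0],f((218,282)),S[1],g((531,232))))
print(two(S[0],f((223,252)),S[1],g((521,188))))
# what an upright pin at the TCP would give
for z in (.103,.158,.228): print(z,[(proj(s,[.5567,-.3358,z])) for s in S])
print(f((218,282)),g((531,232)),f((223,252)),g((521,188)),f((231,192)))
```

```text
(array([ 0.55612797, -0.33688635,  0.10116899]), np.float64(0.0004938933863415587))
(array([ 0.55698935, -0.33693587,  0.14899561]), np.float64(0.0012835485510774374))
0.103 [array([285.82970281, 299.27529017]), array([150.81074578, 224.52037037])]
0.158 [array([287.13305666, 288.59014222]), array([147.13312122, 209.01652787])]
0.228 [array([288.96663174, 273.55813772]), array([142.15237405, 188.01908279])]
[285.71212121 300.10606061] [150.56060606 224.95454545] [287.22727273 291.01515152] [147.53030303 211.62121212] [289.65151515 272.83333333]
```

Upright within measurement error, with the tip under the TCP. Next I carry it over the hole.

Run:
```python
from h import *
from p import *
from plant import env,jaws,eyes
Q=np.array([.5144,.0506]); Rd=np.c_[[1,0,0],[0,0,-1],[0,1,0]].astype(float)
env.move_linear([.5567,-.3358,.25],feed=.2); env.move_linear(np.r_[Q,.25],feed=.2); env.move_linear(np.r_[Q,.19],feed=.12); env.wait(.2)
s=env.state();print(s["time"],s["ee_pos"],np.round(s["wrist_force"],2),s["finger_gap"]*85)
D2=[eyes.snapshot(n) for n in("side","scene")]
for n,s in zip(("side","scene"),D2): np.savez(f"pics/{n}3.npz",**s)
a=cv2.resize(D2[0]["color"][165:235,215:285,::-1],None,fx=5.6,fy=5.6,interpolation=cv2.INTER_CUBIC);d=cv2.resize(D2[1]["color"][145:215,235:305,::-1],None,fx=5.6,fy=5.6,interpolation=cv2.INTER_CUBIC)
cv2.imwrite("pics/over.png",np.hstack([a,d]))
S=D2
print([proj(s,[*RING,.0915]) for s in S])
```

```text
28.0 [0.5152544  0.05061945 0.19122173] [ 0.01 -0.97 -0.28] 18.73654628019192
[array([247.77791666, 201.95185315]), array([269.53176262, 183.70001079])]
```

View pics/over.png

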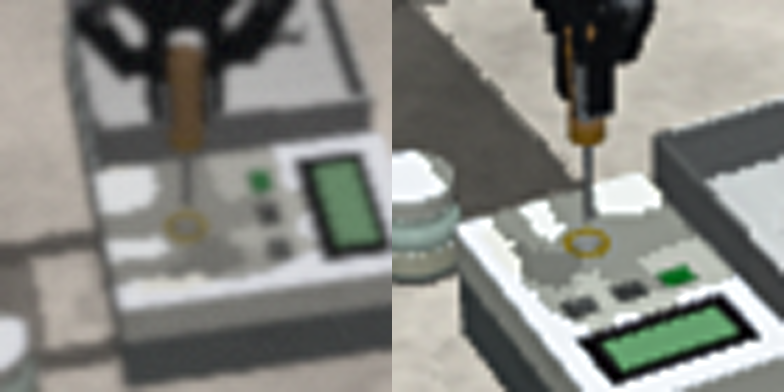

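The tip at (187,208)/(588,218) sits over the ring within about 1 mm of the projected target. I'll lower it with the force watched.

Run:
```python
import numpy as np
from plant import env
Q=np.array([.5144,.0503])
f0=env.state()["wrist_force"].copy() if hasattr(env.state()["wrist_force"],"copy") else env.state()["wrist_force"]
f0=np.array(f0)
z=.19
while z>.128:
    step=.004 if z>.149 else .001
    z-=step; env.move_linear(np.r_[Q,z],feed=.05 if step>.002 else .02)
    if step<.002: env.wait(.05)
    s=env.state(); f=np.array(s["wrist_force"])-f0
    if z<.15 or np.linalg.norm(f)>1.5: print(round(z,4),s["ee_pos"].round(4) if hasattr(s["ee_pos"],"round") else s["ee_pos"],f.round(1),round(s["time"],2))
    if f[2]>9 or np.hypot(f[0],f[1])>5: break
```

```text
0.15 [0.5141 0.0503 0.1496] [-1.9 -0.4 -0.6] 30.6
0.146 [0.5141 0.0503 0.1456] [-0.7 -0.3  0.2] 30.85
0.145 [0.5144 0.0503 0.145 ] [-0.9 -0.2 -0.2] 31.15
0.144 [0.5144 0.0503 0.144 ] [-0.9 -0.6 -0.6] 31.45
0.143 [0.5144 0.0503 0.1429] [-1.3  0.3 -0.5] 31.75
0.142 [0.5144 0.0503 0.142 ] [-0.6 -0.2  0.2] 32.05
0.141 [0.5146 0.0503 0.1412] [-1.1 -0.7  0.8] 32.35
0.14 [0.5146 0.0503 0.1402] [ 0.5 -0.   1.5] 32.65
0.139 [0.5146 0.0503 0.1392] [0.  0.3 1.9] 32.95
0.138 [0.5146 0.0503 0.1381] [-0.4  1.   2.6] 33.25
0.137 [0.5146 0.0503 0.1371] [ 0.3 -1.   3.2] 33.55
0.136 [0.5146 0.0503 0.1361] [-0.  -1.4  4.6] 33.85
0.135 [0.5146 0.0503 0.1351] [-0.  -0.1  5.4] 34.15
0.134 [0.5148 0.0503 0.1349] [-1.5  0.1  9.1] 34.45
```

The button gave way at about 1.5 N, and the firm stop came 6 mm lower, now at 9 N. I'll hold it there and make a last check.

Run:
```python
from h import *
from plant import env,eyes
for _ in range(4):
    env.wait(.3); s=env.state(); print(round(s["time"],2),np.round(s["wrist_force"],1),s["finger_gap"]*85,np.round(s["ee_pos"],4))
a=eyes.snapshot("side")["color"][140:340,190:360,::-1];d=eyes.snapshot("scene")["color"][140:290,120:370,::-1]
a=cv2.resize(a,(400,470),interpolation=cv2.INTER_CUBIC);d=cv2.resize(d,(390,234),interpolation=cv2.INTER_CUBIC)
o=np.zeros((470,790,3),np.uint8);o[:,:400]=a;o[:234,400:]=d
cv2.imwrite("pics/final.png",o)
```

```text
34.75 [-0.7  0.4  9.1] 18.72715547522061 [0.5148 0.0503 0.1349]
35.05 [-0.7 -0.6  8.6] 18.96488788125671 [0.5148 0.0503 0.1349]
35.35 [ 0.1 -0.8  8.1] 18.452429980795714 [0.5148 0.0503 0.1349]
35.65 [-1.   0.9  8.2] 18.851582271248237 [0.5147 0.0503 0.1349]
```

View pics/final.png

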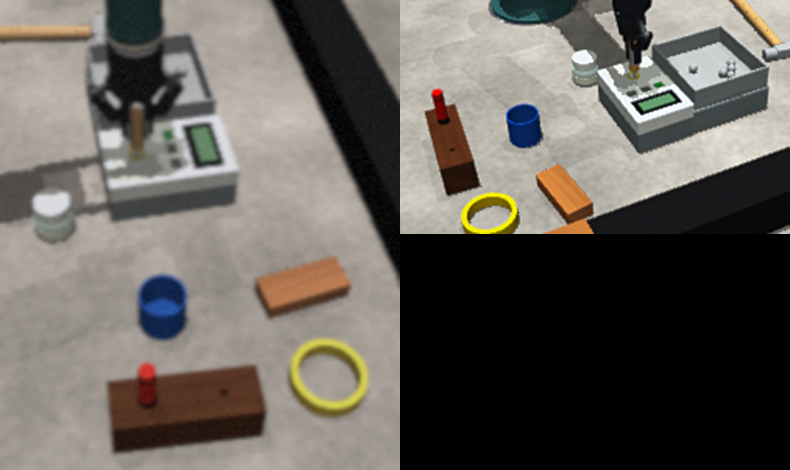

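The pin is in the hole at (137,150). The cup stands upright and empty at (162,307), the balls are in the pan at (693–735, 65–75), and the bystanders have not moved. The push is steady at about 8–9 N, so I'm handing in.

```bash
python3 -c "
from plant import ticket,env
ticket.finish_job(); print(env.state()['time'],env.state()['wrist_force'])"
```

```text
the job is handed in; nothing more can be done
the job is handed in; nothing more can be done
```

I poured the balls into the pan, stood the empty cup back at its spot, and put the reset pin through the hole. I handed the job in at about 36 s, with the gripper still holding the pin and pressing the button; no verdict was reported.

- **Button and grip:** The button gave from about 1.5 N and reached its stop about 6 mm lower. The push then held steady at 8–9 N above zero for 1.2 s, with the grip opening steady at about 19 mm.
- **Cup:** It stands upright and empty in the pictures.
- **Balls:** I could not make out all six one by one, because they partly hide each other in the cluster. No ball shows in the cup or on the bench. The drop in wrist load on pouring (about 1.5–2 N, noisy) fits six balls (1.4 N).
- **Bystanders:** The scriber, hammer, tape, tub and offcut look unmoved; I checked this by eye only, without measuring.

No check failed or disagreed. I viewed 10 pictures.

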